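# Take the squeeze-tab cover off the whetstone case

## Robot

A 6-joint arm with a two-finger parallel gripper is mounted at the origin on the work surface. World frame = base frame: x ahead of the robot, y to its left, z up, the work surface at z = 0. Lengths are in m, angles in degrees, forces in N, time in s.
With the tool pointing down it reaches from about 0.4 to 0.825 m from the base axis. Payload 7 kg.
Tool frame: the origin (TCP) lies on the centre line of the jaws, within the pads' length; the fingertips stand r.nose_length ahead of it and the grasp point (between the pads) lies 2 mm behind it (r.nose_length is the distance from the TCP to the fingertips, in m); z points along the fingers, y is the direction in which the jaws open and shut (so a half turn about z gives the same grasp; the last joint's range is limited). The gripper opens to 88 mm and grips with 3 to 60 N. Pads are 19 mm wide; open, the fingers measure 130 mm over their backs; the gripper's body (78 mm by 193 mm) begins 47 mm behind the grasp point.
Start: joints at [84.689, 20.546, 0.682, 0, -70.136, -16.507], TCP at [0.251, 0.627, 0.244] pointing down, gripper open.
Joint ranges: [-176.03, 176.03], [-82.01, 121.73], [-58.28, 71.71], [-173.87, 95.51], [-174.79, -0.11], [-173.66, 173.66]. Speed limits (degrees/s): [136.94, 136.94, 172.46, 180, 180, 180].

## Interface

Orientations are given as [roll, pitch, yaw] about the fixed x, y, z axes, in that order (R = Rz(yaw) Ry(pitch) Rx(roll)).
In Python, from plant import r gives the robot as it stands.
- The arm moves only by the tool apply_moves, never from a script. Its argument "targets" is a list of rows, each a list of 3 entries, a list of its own where there are three numbers: the shift along the tool's x, y, z scaled (see below), then the turn, a rotation vector about the tool's x, y, z scaled (see below), then the finger opening in mm, from 0 to 87.6. A call has 1 to 5 rows; each row shifts and turns the pose as measured when the row begins, along the tool's axes as they then stand; what a row does not reach is not made up. The controller multiplies each number of a shift by 0.04 m and each number of a turn by 8 degrees. A row lasts 1/10 s, in which the tool goes at most 50 mm and 8.59 degrees, less where a joint would pass 70% of its speed; a pose out of reach is approached as far as the arm can. A call with a number of a shift or a turn outside -1 to 1 is refused whole. A call with a gripper value outside its range is refused whole. The fingers move at their own pace and stop on an object; "squeeze" is the grip in N (left out, the last holds). Time passes only in rows, so rows that do not move let the fingers close. It gives the time, the measured TCP pose, the force and the opening at its end, in the units of the state.
- r.get_state(): the state, without advancing time (a new reading comes with each control period).
- r.capture(name): name is "scene" or "top" or "wrist"; returns a dict with "img" (420x560x3 uint8, blue, green, red), "z_map" (420x560 float32, m along the optical axis (not along the pixel's ray), 0 where there is no reading), "fx", "fy", "cx", "cy" (pixels), "k1" (the pictures are not rectified: a ray, as slopes to the right and down, at radius r is drawn at 1 + k1 r^2 times it, then the intrinsics apply), "camera_from_world" (4x4, takes a point from world to camera coordinates); the wrist camera has in their place "mount" (4x4, takes a point from camera to tool coordinates, whose origin is the TCP and whose axes are the flange's). Camera axes: x right, y up, looking along -z (the intrinsics and any distortion apply to the point x, -y, -z); pixel columns grow to the right and rows downward; lengths in m; the calibration is good to about 2 mm. A picture is of the moment at which its call begins: read the wrist's pose just before it.
- r.close_job(): hands the job in, once; it reports no verdict.
The state is a dict: "time_s": time; "joints": joint angles; "qd": joint speeds; "joint_torque": joint torques, N m; "tcp_pos": TCP position; "eef_rot": TCP orientation; "contact_force": force on the tool from outside, world axes, zero at the start; "moment": the same for the moment, N m; "gripper_width": finger opening in m.
Only numpy, scipy, OpenCV 4.12 (cv2) and the standard library are available. Lean on these libraries where they do the work, as an engineer would, in place of code of your own. Each camera call takes 0.05 s, during which the arm holds its last target.

## Task

Uncover the whetstone: squeeze the two side tabs of the case's grey cover together, feeling for how far they must go without crushing them, and lift the freed cover straight off. Set it down gently, right way up and flat inside the steel tray, let go, and leave everything else on the bench where it is.

Things in the scene. Friction and masses are not known exactly. Their poses are not given: they have to be found in the camera images.
- cover: grey plastic snap-fit cover on the whetstone case, 124 mm long (its x), 60 wide, 66 tall, about 0.15 kg, open below. Origin: underside centre, level with the feet of its two end plates (79 mm wide); z up. Its top plate has a waist 32 mm wide and 52 long at mid-length, so that a finger can come down on each side onto the tabs. Snapped on, its origin is over the case's, 6 mm higher (1.5 mm play).
- tab_left: left tab of the cover (its +y side): a plate 28 x 28 mm at mid-length of the long side, 5 mm thick. Origin: centre of its outer face, 33 mm from the cover's centre line, 48 mm above the cover's origin; the two outer faces are 66 mm apart. It slides straight in, up to 10 mm, on a spring (3.2 N at rest, 0.8 N more per mm) and springs back. It cracks if a finger loads it with more than 20 N.
- tab_right: right tab of the cover (its -y side): a plate 28 x 28 mm at mid-length of the long side, 5 mm thick. Origin: centre of its outer face, 33 mm from the cover's centre line, 48 mm above the cover's origin; the two outer faces are 66 mm apart. It slides straight in, up to 10 mm, on a spring (3.2 N at rest, 0.8 N more per mm) and springs back. It cracks if a finger loads it with more than 20 N.
- left_hook (a point): hook below the left tab, on a narrow stem; this point is its tip, 38.5 mm out, 15 mm above the cover's origin. It is caught under a ledge in the case (1 mm play upward) until the tab is pressed in by an amount that cannot be seen and differs from case to case: 1.5 to 8 mm, much the same on both sides. About 1.5 to 2 mm further in it meets a firm stop, felt as a sharp rise of the squeeze.
- right_hook (a point): the same below the right tab. The cover leaves only straight up (45 mm to be clear), with both hooks clear of their ledges at once. What counts is where the hooks are in the case: a squeeze 1 mm off the case's centre line stops one hook early and leaves the other caught; the sideways force on the tool shows it. A hook pressed hard on its stop drags: back off 1 mm. 5 to 11 N a side frees and carries it.
- case: dark steel whetstone case, open box 133 mm long (its x), 88 mm wide, 36 mm tall, walls 3 mm, screwed down to the bench, with a stone in its bed inside. Origin: underside centre; floor inside at 6 mm.
- tray: low bare-steel tray fixed on the bench, 200 mm long (its x) x 140 mm wide, rim 14 mm tall, walls 4 mm, floor 4 mm thick. Origin: underside centre.
- stone_block: bystander: a two-layer whetstone block, 150 x 50 x 34 mm, lying flat. Origin: centre of the underside
- tin: bystander: an upright aluminium tin, 48 mm across, 60 mm tall. Origin: centre of the underside
- socket: bystander: an upright dark steel tube (hoe socket), 42 mm across, 70 mm tall. Origin: centre of the underside
- blank_a: bystander: a flat dark forged bar with a pointed end, 200 x 24 x 8 mm. Origin: centre of the underside
- blank_b: bystander: a flat dark forged bar with a pointed end, 180 x 24 x 8 mm. Origin: centre of the underside
- hammer: bystander: a hammer lying down. Origin: centre of the underside
- knife: bystander: a knife with a round wooden handle lying down, about 245 mm long. Origin: handle-and-blade joint
Things that resemble listed ones, but are neither listed nor needed, are in the scene too. What is meant by the cover is not yellow, and is the larger of those in its own colour.

How it is judged (in metres and radians):
On the way, in this order (a step that is already met when the one before it is completed fails the run):
1. both tabs are pressed in by fingers while the cover still sits in the case (y of tab_left in the frame of cover below 0.032 m and y of tab_right in the frame of cover above -0.032 m and contact force between the fingers and tab_left above 1 N and contact force between the fingers and tab_right above 1 N and z of cover in the frame of case below 0.012 m and horizontal distance between cover and case below 0.006 m), for 0.1 s.
2. the cover is lifted clear above the case, held by its two tabs, still upright (z of cover in the frame of case above 0.042 m and contact force between the fingers and tab_left above 0.5 N and contact force between the fingers and tab_right above 0.5 N and angle between cover's own z axis and vertical below 0.35 rad), for 0.05 s.
At the end, for the whole second after the job is handed in: The cover stands right way up (tilt under 0.08 rad) and at rest on the floor of the tray, inside the rim (its centre within 60 mm lengthways and 45 mm across of the tray's centre, origin 1 to 9 mm above the bench), released (x of cover in the frame of tray between -0.06 and 0.06 m and y of cover in the frame of tray between -0.045 and 0.045 m and z of cover in the frame of tray between 0.001 and 0.009 m and angle between cover's own z axis and vertical below 0.08 rad and linear speed of cover below 0.02 m/s); the robot touches nothing.
It fails at once if a finger loads a tab with more than 20 N (the tab cracks) (contact force between the fingers and tab_left above 20 N or contact force between the fingers and tab_right above 20 N).
It fails at once if the cover is dropped (falls faster than 0.6 m/s with no finger on it) (linear speed of cover above 0.6 m/s and contact force between the fingers and cover below 0.05 N).
It fails at once if the robot pushes on the case with more than 25 N (contact force between any of the fingers, the arm and case above 25 N).
It fails at once if a bystander is moved by more than 20 mm (distance of any of stone_block, tin, socket, blank_a, blank_b, hammer, knife from where it was at the start of the episode above 0.02 m).
It also fails if it takes over 70 s, if anything falls off the work surface, if the arm or the gripper's body presses on something with over 40 N, if the wrist force passes 120 N, or if a joint passes its speed limit or range.

## Working session

There is one attempt and no reset: what is moved stays moved. The work goes in short steps, Python scripts to look and compute and a tool call to move; the robot and the scene stay as the last step left them, time stands still between calls to the robot, and variables do not carry over. Pictures are saved under pics/ and viewed, and the job is handed in when it is done.

Besides the shell and the picture viewer there is one more tool, called after "Emit:" by a JSON object that holds its "fn" and its "kwargs", one argument or row to a line. apply_moves: Moves the arm, as the interface text tells. Its arguments: {"type":"object","properties":{"targets":{"type":"array","items":{"type":"array"}},"squeeze":{"type":"number"}},"required":["targets"]}

```bash
ls; mkdir -p pics
python3 - <<'E'
from plant import r
import cv2
print(r.get_state(), r.nose_length)
for n in("scene","top","wrist"):
    c=r.capture(n); cv2.imwrite(f"pics/{n}0.png",c["img"]); print(n,{k:(v.round(4).tolist() if hasattr(v,'round') and hasattr(v,'tolist') else v) for k,v in c.items() if k not in("img","z_map")})
E
```

```text
pics
{'time_s': 0.0, 'joints': array([ 8.46881138e+01,  2.05921667e+01,  6.32603128e-01, -2.14760059e-02,
       -7.01375632e+01, -1.65066024e+01]), 'qd': array([-0.01786504,  0.0764504 ,  0.01696912, -0.02193045, -0.02529964,
        0.0581693 ]), 'joint_torque': array([ 5.12811657e-04, -5.82718241e+01,  2.93053436e+01,  6.99672773e+00,
        6.93808499e-03, -1.57439986e-04]), 'tcp_pos': array([0.25071993, 0.62618589, 0.24260127]), 'eef_rot': array([ 1.79901140e+02, -8.24247466e-03, -2.18257954e+01]), 'contact_force': array([ 0.78718385,  0.37962352, -0.0590574 ]), 'moment': array([-0.00973528,  0.01176765,  0.0254344 ]), 'gripper_width': 0.08794829241640544} 0.017
scene {'fx': 400.5895751053024, 'fy': 400.5895751053024, 'cx': 278.9585096284373, 'cy': 211.93583156980708, 'k1': -0.05824710933571948, 'camera_from_world': [[0.3771, 0.9261, 0.0113, -0.2047], [-0.7376, 0.2929, 0.6084, 0.3748], [0.5601, -0.2378, 0.7936, -1.3892], [0.0, 0.0, 0.0, 1.0]]}
top {'fx': 389.99061534148876, 'fy': 389.99061534148876, 'cx': 272.2069239374387, 'cy': 202.74019257634856, 'k1': -0.10424343818177119, 'camera_from_world': [[-0.0273, -0.9996, -0.0003, -0.022], [0.9946, -0.0272, 0.1004, -0.5845], [-0.1003, 0.0025, 0.995, -1.0183], [0.0, 0.0, 0.0, 1.0]]}
wrist {'fx': 325.33790445340554, 'fy': 325.33790445340554, 'cx': 279.3313867702222, 'cy': 210.86184599591638, 'k1': -0.028362571003675043, 'mount': [[0.0008, 0.9639, 0.2664, 0.0717], [1.0, -0.0008, -0.0, -0.0009], [0.0002, 0.2664, -0.9639, -0.1411], [0.0, 0.0, 0.0, 1.0]]}
```

View pics/scene0.png

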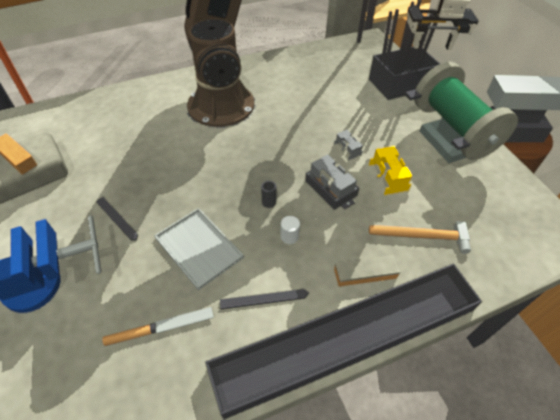

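View pics/top0.png

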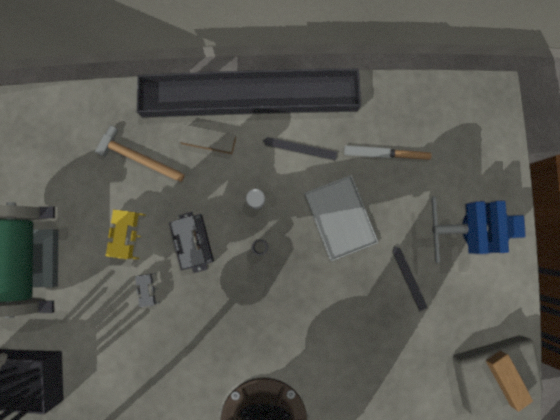

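View pics/wrist0.png

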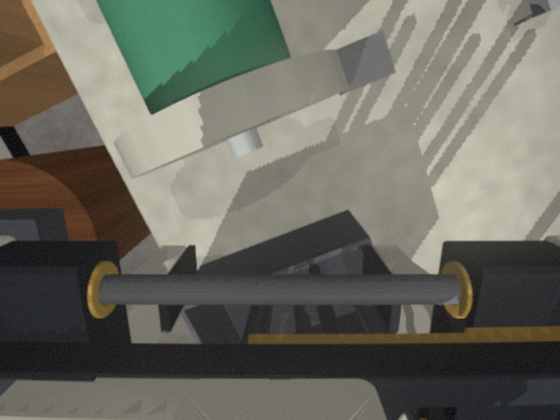

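```bash
cat > h.py <<'E'
import numpy as np, cv2
from plant import r
from scipy.spatial.transform import Rotation as R
def cam(name):
    s=r.get_state(); c=r.capture(name)
    if name=="wrist":
        T=np.eye(4); T[:3,:3]=R.from_euler('xyz',s["eef_rot"],degrees=True).as_matrix(); T[:3,3]=s["tcp_pos"]
        c["W"]=T@c["mount"]
    else: c["W"]=np.linalg.inv(c["camera_from_world"])
    return c
def slopes(c,uv):
    uv=np.atleast_2d(np.asarray(uv,float))
    K=np.array([[c["fx"],0,c["cx"]],[0,c["fy"],c["cy"]],[0,0,1]])
    return cv2.undistortPoints(uv.reshape(-1,1,2),K,np.array([c["k1"],0,0,0,0.])).reshape(-1,2)
def onplane(c,uv,z):
    s=slopes(c,uv); d=np.c_[s[:,0],-s[:,1],-np.ones(len(s))]@c["W"][:3,:3].T; o=c["W"][:3,3]
    return o+d*((z-o[2])/d[:,2])[:,None]
def cloud(c):
    h,w=c["z_map"].shape; v,u=np.mgrid[:h,:w]
    s=slopes(c,np.c_[u.ravel(),v.ravel()]); z=c["z_map"].ravel()[:,None]
    p=np.c_[s[:,:1]*z,-s[:,1:]*z,-z]@c["W"][:3,:3].T+c["W"][:3,3]
    p[z[:,0]==0]=np.nan
    return p.reshape(h,w,3)
def proj(c,P):
    P=np.atleast_2d(P); q=(P-c["W"][:3,3])@c["W"][:3,:3]
    s=np.c_[q[:,0],-q[:,1]]/-q[:,2:]; k=1+c["k1"]*(s**2).sum(1)[:,None]
    return s*k*c["fx"]+[c["cx"],c["cy"]]
E
python3 - <<'E'
from h import *
c=cam("top"); p=cloud(c); np.savez("top0.npz",p=p,img=c["img"])
a=cv2.resize(c["img"][195:320,95:285],None,fx=4,fy=4,interpolation=cv2.INTER_CUBIC); cv2.imwrite("pics/crop_top.png",a)
for n,uv in dict(cov=(191,241),small=(147,290),yel=(122,235),tray=(342,218),tin=(255,199),sock=(261,246),bench=(300,300)).items(): print(n,p[uv[1],uv[0]].round(4))
c=cam("scene"); p=cloud(c)
a=cv2.resize(c["img"][120:250,250:440],None,fx=4,fy=4,interpolation=cv2.INTER_CUBIC); cv2.imwrite("pics/crop_scene.png",a)
for n,uv in dict(cov=(335,170),tray=(198,245),bench=(300,300)).items(): print(n,p[uv[1],uv[0]].round(4))
print(proj(c,[[.25,.627,.244]]))
E
```

```text
cov [0.4864 0.1729 0.0727]
small [0.3604 0.2976 0.0448]
yel [0.506  0.3577 0.0641]
tray [ 0.5388 -0.2289  0.0036]
tin [0.5916 0.0067 0.0597]
sock [ 0.4685 -0.0041 -0.0013]
bench [ 0.3197 -0.1061  0.0018]
cov [0.4846 0.1904 0.0706]
tray [ 0.5372 -0.2238  0.0024]
bench [ 7.746e-01 -4.050e-02 -3.000e-04]
[[433.10683008  41.64492022]]
```

View pics/crop_top.png

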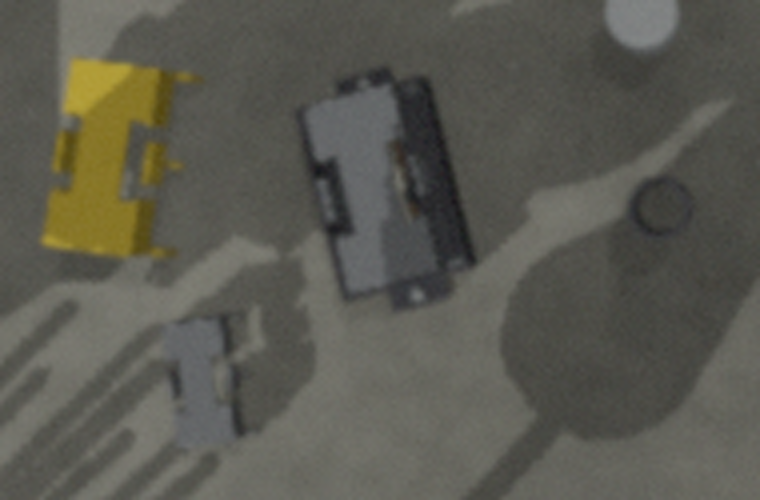

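View pics/crop_scene.png

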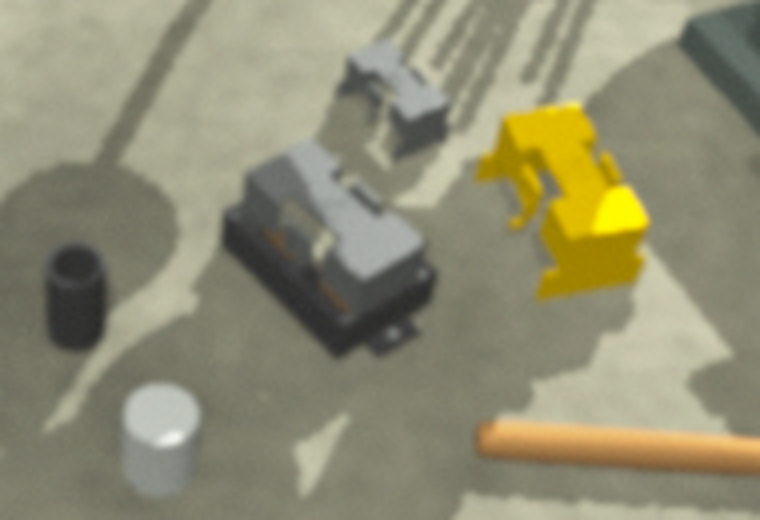

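Run:
```python
from h import *
d=np.load("top0.npz"); p=d["p"]
for n in("top","scene"):
    c=cam(n); p=cloud(c)
    m=(abs(p[...,2]-.072)<.006)&(abs(p[...,0]-.49)<.1)&(abs(p[...,1]-.18)<.08)
    m=cv2.morphologyEx(m.astype(np.uint8),cv2.MORPH_OPEN,np.ones((2,2)))
    P=p[m>0]; print(n,len(P),np.median(P[:,2]))
    cs,_=cv2.findContours(m,cv2.RETR_EXTERNAL,cv2.CHAIN_APPROX_NONE); k=max(cs,key=cv2.contourArea).reshape(-1,2)
    q=onplane(c,k,.072)[:,:2]
    print(cv2.minAreaRect((q*1000).astype(np.float32)))
    # tray
    if n=="top":
        m=(abs(p[...,2]-.014)<.006)&(abs(p[...,0]-.54)<.15)&(abs(p[...,1]+.2)<.14)
    hsv=cv2.cvtColor(c["img"],cv2.COLOR_BGR2HSV)
s=r.get_state(); print(s["joints"])
```

```text
top 959 nan
((482.3210144042969, 180.95169067382812), (124.71541595458984, 60.664222717285156), 13.715494155883789)
scene 607 nan
((494.81878662109375, 181.39718627929688), (125.29584503173828, 61.77546310424805), 14.014137268066406)
[ 8.46876843e+01  2.05577416e+01  6.72752172e-01 -3.50287971e-03
 -7.01361601e+01 -1.65057174e+01]
```

Emit:
{"fn": "apply_moves", "kwargs": {
  "targets": [
    [[1, 0.85, 0], [0, 0, -1], 87],
    [[1, 1, 0], [0, 0, -1], 87],
    [[0.95, 1, 0], [0, 0, -1], 87],
    [[0.8, 1, 0], [0, 0, -1], 87],
    [[0.7, 1, 0], [0, 0, -0.5], 87]
  ]
}}

```text
time_s: 0.85
tcp_pos: [0.3995, 0.426, 0.2421]
eef_rot: [180.0, 0.0, 15.9]
contact_force: [0.5, 0.9, 0.7]
gripper_width: 0.0869
```

```bash
cat >> h.py <<'E'
def rem(goal,yaw):
    s=r.get_state(); M=R.from_euler('xyz',s["eef_rot"],degrees=True)
    G=R.from_euler('xyz',[180,0,yaw],degrees=True)
    print("t",round(s["time_s"],2),"pos",s["tcp_pos"].round(4),"rot",s["eef_rot"].round(2),"F",s["contact_force"].round(2),"w",round(s["gripper_width"]*1e3,2))
    print("shift units",((M.inv().apply(np.array(goal)-s["tcp_pos"]))/.04).round(3),"turn units",(np.degrees((M.inv()*G).as_rotvec())/8).round(3))
E
python3 -c "
from h import *
rem([.485,.181,.25],13.9)"
```

```text
t 0.85 pos [0.3995 0.426  0.2421] rot [1.7995e+02 1.0000e-02 1.5900e+01] F [0.47 0.9  0.74] w 86.9
shift units [ 0.377  6.477 -0.191] turn units [0.006 0.001 0.25 ]
```

Emit:
{"fn": "apply_moves", "kwargs": {
  "targets": [
    [[0.1, 1, -0.2], [0, 0, 0.25], 87],
    [[0.1, 1, 0], [0, 0, 0], 87],
    [[0.1, 1, 0], [0, 0, 0], 87],
    [[0.05, 1, 0], [0, 0, 0], 87],
    [[0, 1, 0], [0, 0, 0], 87]
  ]
}}

```text
time_s: 1.35
tcp_pos: [0.4668, 0.2275, 0.251]
eef_rot: [180.0, -0.1, 13.9]
contact_force: [0.8, -0.2, 0.7]
gripper_width: 0.0869
```

```bash
python3 -c "
from h import *
rem([.485,.181,.25],13.9)"
```

```text
t 1.35 pos [0.4668 0.2275 0.251 ] rot [ 1.7996e+02 -9.0000e-02  1.3910e+01] F [ 0.81 -0.17  0.69] w 86.85
shift units [0.161 1.238 0.026] turn units [ 0.005 -0.011  0.001]
```

Emit:
{"fn": "apply_moves", "kwargs": {
  "targets": [
    [[0.1, 0.9, 0], [0, 0, 0], 87],
    [[0, 0.3, 0], [0, 0, 0], 87],
    [[0, 0, 0], [0, 0, 0], 87]
  ]
}}

```text
time_s: 1.65
tcp_pos: [0.4829, 0.1758, 0.252]
eef_rot: [180.0, -0.2, 13.7]
contact_force: [-0.6, 0.5, 0.1]
gripper_width: 0.0871
```

Run:
```python
from h import *
rem([.485,.181,.25],13.9)
c=cam("wrist"); cv2.imwrite("pics/w1.png",c["img"]); p=cloud(c); np.savez("w1.npz",p=p,W=c["W"])
print(c["z_map"].max(), p[200,280])
m=((abs(p[...,2]-.072)<.006)&(np.hypot(p[...,0]-.485,p[...,1]-.181)<.09)).astype(np.uint8)
cv2.imwrite("pics/w1m.png",m*255)
cs,_=cv2.findContours(m,cv2.RETR_EXTERNAL,cv2.CHAIN_APPROX_NONE); k=max(cs,key=cv2.contourArea).reshape(-1,2)
print(np.median(p[m>0][:,2]), cv2.minAreaRect((onplane(c,k,.072)[:,:2]*1000).astype(np.float32)))
```

```text
t 1.65 pos [0.4829 0.1758 0.252 ] rot [ 1.800e+02 -1.600e-01  1.365e+01] F [-0.63  0.47  0.07] w 87.15
shift units [ 0.082 -0.113  0.049] turn units [ 0.001 -0.02  -0.031]
0.49728543 [0.4784916  0.17477681 0.07206492]
0.07190079810865249 ((487.81298828125, 182.9875946044922), (121.88163757324219, 59.850860595703125), 13.829690933227539)
```

View pics/w1.png

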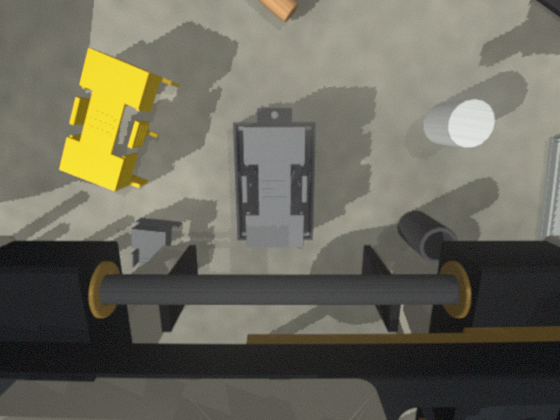

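View pics/w1m.png

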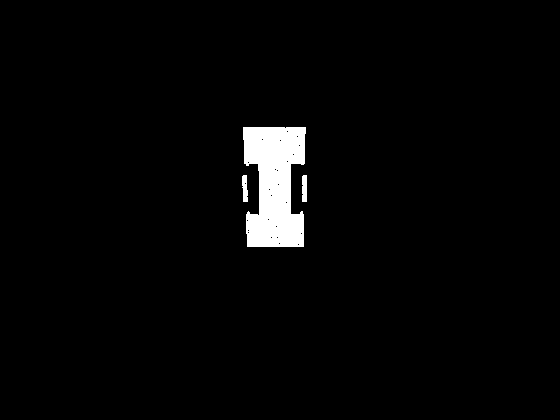

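Emit:
{"fn": "apply_moves", "kwargs": {
  "targets": [
    [[0.16, -0.15, 0.3], [0, 0, 0], 87],
    [[0, 0, 0.8], [0, 0, 0], 87],
    [[0, 0, 0.8], [0, 0, 0], 87],
    [[0, 0, 0], [0, 0, 0], 87]
  ]
}}

```text
time_s: 2.1
tcp_pos: [0.4886, 0.1898, 0.1726]
eef_rot: [-179.9, -0.3, 13.9]
contact_force: [-1.0, -0.2, -0.6]
gripper_width: 0.0869
```

```bash
cat > look.py <<'E'
from h import *
import sys
rem([.4878,.183,.17],13.9)
c=cam("wrist"); cv2.imwrite("pics/%s.png"%sys.argv[1],c["img"]); p=cloud(c); np.savez(sys.argv[1]+".npz",p=p,W=c["W"])
m=((abs(p[...,2]-.072)<.006)&(np.hypot(p[...,0]-.4878,p[...,1]-.183)<.09)).astype(np.uint8)
cs,_=cv2.findContours(m,cv2.RETR_EXTERNAL,cv2.CHAIN_APPROX_NONE); k=max(cs,key=cv2.contourArea).reshape(-1,2)
print(np.median(p[m>0][:,2]), cv2.minAreaRect((onplane(c,k,.072)[:,:2]*1000).astype(np.float32)), k.min(0),k.max(0))
E
python3 look.py w2
```

```text
t 2.1 pos [0.4886 0.1898 0.1726] rot [-179.89   -0.33   13.87] F [-0.99 -0.21 -0.56] w 86.89
shift units [-0.061  0.159  0.065] turn units [-0.014 -0.041 -0.003]
0.07187339757438965 ((496.5623779296875, 185.07403564453125), (105.93679809570312, 59.79424285888672), 13.942337989807129) [249 140] [330 273]
```

View pics/w2.png

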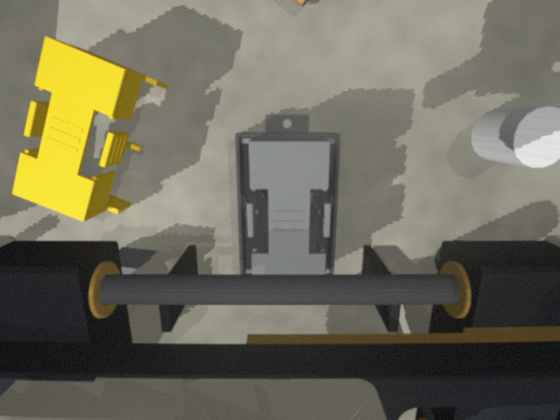

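Emit:
{"fn": "apply_moves", "kwargs": {
  "targets": [
    [[-0.06, 0.15, 0], [0, -0.04, 0], 87],
    [[0, 0, 0], [0, 0, 0], 87],
    [[0, 0, 0], [0, 0, 0], 87]
  ]
}}

```text
time_s: 2.45
tcp_pos: [0.4903, 0.1862, 0.1777]
eef_rot: [-179.8, -0.3, 14.1]
contact_force: [-0.2, 0.2, 0.5]
gripper_width: 0.0868
```

```bash
python3 look.py w3; python3 -c "
from h import *
c=cam('wrist');T=c['W']@np.linalg.inv(c['mount'])
p=cloud(c);q=(p-T[:3,3])@T[:3,:3]
row=190
for row in(160,175,240): 
  print(row,[(u,*(q[row,u]*1000).round(1)) for u in range(225,350) if abs(q[row,u,2]-q[row,u-1,2])>.006 or abs(q[row,u,2]-q[row,u+1,2])>.006])
"
```

```text
t 2.45 pos [0.4903 0.1862 0.1777] rot [-179.83   -0.33   14.09] F [-0.23  0.2   0.51] w 86.78
shift units [-0.082  0.062  0.193] turn units [-0.022 -0.042  0.024]
0.07186584155399531 ((495.6583557128906, 184.86679077148438), (107.75321197509766, 59.78050231933594), 13.871797561645508) [245 141] [324 273]
160 [(232, np.float64(35.5), np.float64(-47.0), np.float64(178.5)), (233, np.float64(39.6), np.float64(-41.0), np.float64(143.1)), (236, np.float64(39.6), np.float64(-38.4), np.float64(142.7)), (237, np.float64(38.8), np.float64(-38.4), np.float64(149.6)), (238, np.float64(38.1), np.float64(-38.3), np.float64(156.2)), (239, np.float64(37.3), np.float64(-38.2), np.float64(162.7)), (240, np.float64(36.4), np.float64(-38.3), np.float64(170.9)), (244, np.float64(36.2), np.float64(-34.6), np.float64(172.4)), (245, np.float64(43.7), np.float64(-26.7), np.float64(106.7)), (323, np.float64(43.9), np.float64(32.3), np.float64(106.2)), (324, np.float64(36.3), np.float64(42.1), np.float64(172.3)), (326, np.float64(36.3), np.float64(44.0), np.float64(172.0)), (327, np.float64(37.3), np.float64(4
[... 1981 characters left out ...]
72.1)), (311, np.float64(-45.1), np.float64(31.7), np.float64(171.7)), (312, np.float64(-31.2), np.float64(28.8), np.float64(134.8)), (313, np.float64(-28.5), np.float64(28.9), np.float64(127.4)), (316, np.float64(-28.3), np.float64(31.5), np.float64(126.8)), (317, np.float64(-44.7), np.float64(37.7), np.float64(170.7)), (323, np.float64(-43.4), np.float64(43.4), np.float64(167.3)), (324, np.float64(-40.8), np.float64(43.4), np.float64(160.2)), (325, np.float64(-38.8), np.float64(43.6), np.float64(154.9)), (326, np.float64(-35.9), np.float64(43.4), np.float64(147.3)), (330, np.float64(-33.9), np.float64(46.2), np.float64(141.8)), (331, np.float64(-47.2), np.float64(53.2), np.float64(177.5))]
```

View pics/w3.png

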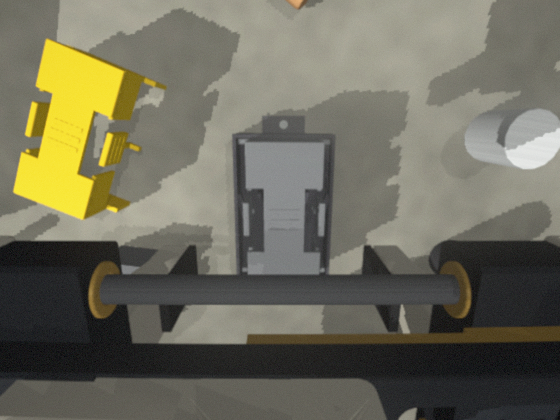

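Emit:
{"fn": "apply_moves", "kwargs": {
  "targets": [
    [[-0.08, 0.07, 0.4], [-0.02, -0.04, 0.02], 87],
    [[0, 0, 0.7], [0, 0, 0], 87],
    [[0, 0, 0.7], [0, 0, 0], 87],
    [[0, 0, 0.2], [0, 0, 0], 87],
    [[0, 0, 0], [0, 0, 0], 87]
  ]
}}

```text
time_s: 3.05
tcp_pos: [0.4906, 0.1841, 0.1001]
eef_rot: [-179.8, -0.5, 13.9]
contact_force: [0.1, 1.2, 0.0]
gripper_width: 0.0868
```

```bash
cat > look2.py <<'E'
from h import *
import sys
rem([.4878,.183,.058],13.9)
c=cam('wrist');T=c['W']@np.linalg.inv(c['mount']); cv2.imwrite("pics/%s.png"%sys.argv[1],c["img"])
p=cloud(c);q=(p-T[:3,3])@T[:3,:3]*1000; qz=p[...,2]
# case inner walls & cover plate by height
for nm,lo,hi in(("plate",.066,.08),("rim",.031,.041)):
  m=(qz>lo)&(qz<hi)
  for row in (60,80,100,120,140,160,180,200,220,240):
    us=np.where(m[row,150:420])[0]+150
    if len(us)>5: print(nm,row,us.min(),us.max(),q[row,us.min()].round(1),q[row,us.max()].round(1),"mid",((q[row,us.min(),1]+q[row,us.max(),1])/2).round(2))
E
python3 look2.py w4
```

```text
t 3.05 pos [0.4906 0.1841 0.1001] rot [-179.78   -0.5    13.89] F [0.12 1.16 0.01] w 86.76
shift units [-0.085  0.014  1.051] turn units [-0.028 -0.063 -0.001]
plate 160 225 339 [ 52.7 -29.   28.9] [52.7 30.3 28.7] mid 0.69
plate 180 226 338 [ 41.9 -29.1  30.1] [42.3 30.3 28.4] mid 0.6
plate 200 227 337 [ 31.3 -28.8  28.8] [31.3 30.4 29.2] mid 0.8
plate 220 253 311 [ 19.9 -15.1  29.2] [20.  16.7 29.1] mid 0.8
plate 240 224 339 [  6.7 -32.3  33.4] [ 7.4 33.1 31.8] mid 0.43
rim 140 210 352 [ 60.9 -43.8  65.1] [61.  44.4 64.6] mid 0.28
rim 160 212 350 [ 48.6 -43.   64. ] [48.6 43.8 64.6] mid 0.42
rim 180 213 349 [ 35.7 -43.2  65.1] [36.  43.8 64.2] mid 0.28
rim 200 214 348 [ 22.7 -43.1  64.3] [23.  43.8 63.7] mid 0.35
rim 220 215 347 [  9.1 -43.2  64.5] [ 9.5 43.9 63.4] mid 0.31
rim 240 216 346 [ -5.3 -43.5  65.5] [-4.6 44.1 63.7] mid 0.28
```

View pics/w4.png

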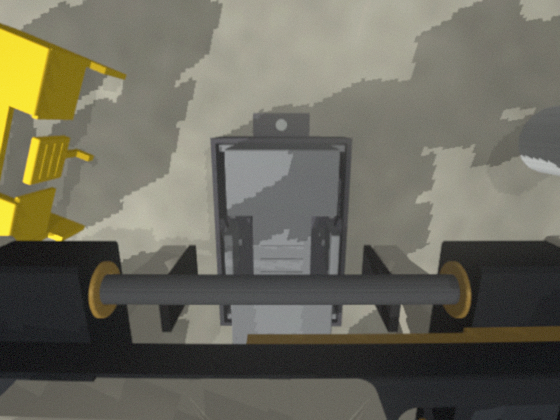

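Emit:
{"fn": "apply_moves", "kwargs": {
  "targets": [
    [[-0.08, 0.01, 0.2], [-0.03, -0.06, 0], 87],
    [[0, 0, 0.4], [0, 0, 0], 87],
    [[0, 0, 0.3], [0, 0, 0], 87],
    [[0, 0, 0], [0, 0, 0], 87]
  ]
}}

```text
time_s: 3.5
tcp_pos: [0.49, 0.185, 0.0671]
eef_rot: [-179.9, -0.4, 13.9]
contact_force: [0.5, 0.4, 0.1]
gripper_width: 0.087
```

```bash
python3 look2.py w5
```

```text
t 3.5 pos [0.49   0.185  0.0671] rot [-179.87   -0.38   13.93] F [0.53 0.36 0.06] w 86.98
shift units [-0.067  0.035  0.226] turn units [-0.016 -0.048  0.003]
plate 160 214 355 [ 56.5 -28.   -4.5] [56.7 30.8 -5.5] mid 1.39
plate 180 215 354 [ 48.2 -27.8  -5.3] [48.2 30.9 -5.3] mid 1.53
plate 200 216 353 [ 39.2 -28.1  -4.2] [39.4 31.1 -4.8] mid 1.53
plate 220 217 352 [ 30.  -28.2  -3.7] [29.9 31.6 -3.2] mid 1.71
plate 240 249 319 [ 21.2 -14.1  -5.3] [21.2 17.  -5. ] mid 1.46
rim 140 199 367 [ 62.7 -42.6  31.8] [62.8 44.9 31.4] mid 1.18
rim 160 200 366 [ 52.3 -42.8  32. ] [52.5 45.1 31.3] mid 1.17
rim 180 201 364 [ 41.8 -42.6  30.9] [42.1 44.4 29.8] mid 0.88
rim 200 202 363 [ 30.6 -43.   31.7] [31.  44.7 30.1] mid 0.86
rim 220 204 361 [ 19.2 -42.5  31.6] [19.2 44.8 31.9] mid 1.15
rim 240 205 360 [  7.8 -42.4  30.5] [ 7.7 44.8 30.8] mid 1.18
```

View pics/w5.png

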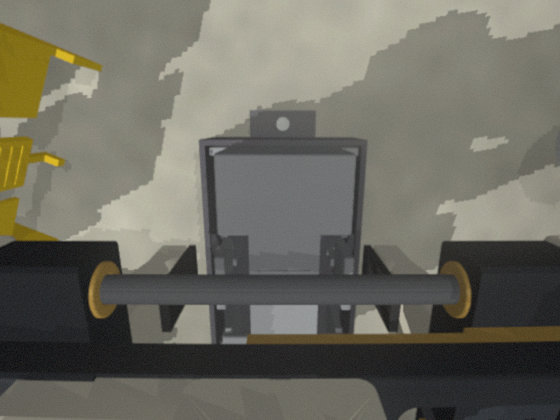

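Emit:
{"fn": "apply_moves", "kwargs": {
  "targets": [
    [[-0.06, 0.03, 0.2], [-0.02, -0.05, 0], 87],
    [[0, 0, 0.05], [0, 0, 0], 87],
    [[0, 0, 0], [0, 0, 0], 87],
    [[0, 0, 0], [0, 0, 0], 87]
  ]
}}

```text
time_s: 3.95
tcp_pos: [0.489, 0.184, 0.0585]
eef_rot: [-180.0, -0.1, 14.0]
contact_force: [0.1, -0.3, -0.4]
gripper_width: 0.0871
```

```bash
python3 look2.py w6|grep -v rim
```

```text
t 3.95 pos [0.489  0.184  0.0585] rot [-1.7999e+02 -1.1000e-01  1.3960e+01] F [ 0.07 -0.26 -0.41] w 87.09
shift units [-0.036  0.016  0.012] turn units [-0.001 -0.013  0.007]
plate 160 207 359 [ 57.4 -29.2 -12.3] [ 57.4  30.8 -12.1] mid 0.81
plate 180 208 357 [ 49.1 -29.7 -10.5] [ 49.8  30.  -14.2] mid 0.19
plate 200 210 356 [ 41.3 -28.8 -12.7] [ 41.3  30.6 -12.5] mid 0.87
plate 220 211 355 [ 32.5 -29.1 -11.8] [ 32.7  30.7 -12.4] mid 0.82
plate 240 216 349 [ 22.8 -27.9  -9.5] [22.9 29.3 -9.8] mid 0.7
```

Emit:
{"fn": "apply_moves", "kwargs": {
  "targets": [
    [[-0.04, 0.015, 0], [0, 0, 0], 72],
    [[0, 0, 0], [0, 0, 0], 69],
    [[0, 0, 0], [0, 0, 0], 69],
    [[0, 0, 0], [0, 0, 0], 69],
    [[0, 0, 0], [0, 0, 0], 69]
  ],
  "squeeze": 5
}}

```text
time_s: 4.5
tcp_pos: [0.4879, 0.1832, 0.0592]
eef_rot: [-180.0, -0.2, 14.0]
contact_force: [0.4, 0.6, 0.0]
gripper_width: 0.0691
```

Emit:
{"fn": "apply_moves", "kwargs": {
  "targets": [
    [[0, 0, 0], [0, 0, 0], 66],
    [[0, 0, 0], [0, 0, 0], 64],
    [[0, 0, 0], [0, 0, 0], 63],
    [[0, 0, 0], [0, 0, 0], 63],
    [[0, 0, 0], [0, 0, 0], 63]
  ],
  "squeeze": 4
}}

```text
time_s: 5.0
tcp_pos: [0.4878, 0.1831, 0.0592]
eef_rot: [-180.0, -0.2, 14.0]
contact_force: [-0.3, 0.2, -0.2]
gripper_width: 0.0641
```

```bash
cat > st.py <<'E'
from h import *
rem([.4878,.183,.058],13.9)
s=r.get_state(); M=R.from_euler('xyz',s["eef_rot"],degrees=True)
print("F tool",M.inv().apply(s["contact_force"]).round(2),"pos tool rel",(M.inv().apply(s["tcp_pos"]-[.4878,.183,.058])*1e3).round(2))
E
python3 st.py
```

```text
t 5.0 pos [0.4878 0.1831 0.0592] rot [-1.7997e+02 -1.7000e-01  1.3960e+01] F [-0.34  0.21 -0.23] w 64.13
shift units [-0.001  0.002  0.03 ] turn units [-0.004 -0.021  0.008]
F tool [-0.28 -0.29  0.23] pos tool rel [ 0.06 -0.07 -1.21]
```

Emit:
{"fn": "apply_moves", "kwargs": {
  "targets": [
    [[0, 0, 0], [0, 0, 0], 60],
    [[0, 0, 0], [0, 0, 0], 60],
    [[0, 0, 0], [0, 0, 0], 60],
    [[0, 0, 0], [0, 0, 0], 60]
  ],
  "squeeze": 5
}}

```text
time_s: 5.4
tcp_pos: [0.4878, 0.1831, 0.0592]
eef_rot: [-180.0, -0.2, 14.0]
contact_force: [0.4, 0.2, -0.0]
gripper_width: 0.0616
```

```bash
python3 st.py
```

```text
t 5.4 pos [0.4878 0.1831 0.0592] rot [-1.7997e+02 -1.7000e-01  1.3970e+01] F [ 0.38  0.24 -0.04] w 61.56
shift units [-0.001  0.002  0.03 ] turn units [-0.004 -0.021  0.008]
F tool [ 0.43 -0.14  0.04] pos tool rel [ 0.05 -0.09 -1.19]
```

Emit:
{"fn": "apply_moves", "kwargs": {
  "targets": [
    [[0, 0, 0], [0, 0, 0], 57],
    [[0, 0, 0], [0, 0, 0], 57],
    [[0, 0, 0], [0, 0, 0], 57],
    [[0, 0, 0], [0, 0, 0], 57]
  ],
  "squeeze": 6
}}

```text
time_s: 5.8
tcp_pos: [0.4878, 0.1831, 0.0592]
eef_rot: [-180.0, -0.2, 14.0]
contact_force: [0.2, -0.1, 0.7]
gripper_width: 0.0592
```

```bash
python3 st.py
```

```text
t 5.8 pos [0.4878 0.1831 0.0592] rot [-1.7996e+02 -1.7000e-01  1.3970e+01] F [ 0.23 -0.09  0.69] w 59.15
shift units [-0.002  0.003  0.03 ] turn units [-0.004 -0.021  0.009]
F tool [ 0.2   0.14 -0.69] pos tool rel [ 0.07 -0.12 -1.21]
```

Still on the bare spring line (59.0 expected at 6 N); going on.

Emit:
{"fn": "apply_moves", "kwargs": {
  "targets": [
    [[0, 0, 0], [0, 0, 0], 54],
    [[0, 0, 0], [0, 0, 0], 54],
    [[0, 0, 0], [0, 0, 0], 54],
    [[0, 0, 0], [0, 0, 0], 54]
  ],
  "squeeze": 7
}}

```text
time_s: 6.2
tcp_pos: [0.4878, 0.1831, 0.0592]
eef_rot: [-180.0, -0.2, 14.0]
contact_force: [-1.1, -0.4, 1.5]
gripper_width: 0.0563
```

```bash
python3 st.py
```

```text
t 6.2 pos [0.4878 0.1831 0.0592] rot [-1.7996e+02 -1.7000e-01  1.3970e+01] F [-1.06 -0.37  1.47] w 56.31
shift units [-0.002  0.002  0.03 ] turn units [-0.004 -0.021  0.009]
F tool [-1.11  0.1  -1.47] pos tool rel [ 0.07 -0.1  -1.2 ]
```

Emit:
{"fn": "apply_moves", "kwargs": {
  "targets": [
    [[0, 0, 0], [0, 0, 0], 52],
    [[0, 0, 0], [0, 0, 0], 52],
    [[0, 0, 0], [0, 0, 0], 52],
    [[0, 0, 0], [0, 0, 0], 52]
  ],
  "squeeze": 8
}}

```text
time_s: 6.6
tcp_pos: [0.4878, 0.1831, 0.0592]
eef_rot: [-180.0, -0.2, 14.0]
contact_force: [0.4, -0.5, 0.6]
gripper_width: 0.0537
```

```bash
python3 st.py
```

```text
t 6.6 pos [0.4878 0.1831 0.0592] rot [-1.7996e+02 -1.7000e-01  1.3970e+01] F [ 0.42 -0.47  0.59] w 53.72
shift units [-0.001  0.002  0.031] turn units [-0.005 -0.021  0.008]
F tool [ 0.29  0.56 -0.59] pos tool rel [ 0.05 -0.1  -1.22]
```

Emit:
{"fn": "apply_moves", "kwargs": {
  "targets": [
    [[0, 0, 0], [0, 0, 0], 49],
    [[0, 0, 0], [0, 0, 0], 49],
    [[0, 0, 0], [0, 0, 0], 49],
    [[0, 0, 0], [0, 0, 0], 49]
  ],
  "squeeze": 9
}}

```text
time_s: 7.0
tcp_pos: [0.4879, 0.1828, 0.0592]
eef_rot: [-180.0, -0.2, 14.0]
contact_force: [0.1, -0.2, 0.1]
gripper_width: 0.0532
```

```bash
python3 st.py
```

```text
t 7.0 pos [0.4879 0.1828 0.0592] rot [-1.7998e+02 -1.7000e-01  1.3970e+01] F [ 0.08 -0.16  0.12] w 53.21
shift units [-0.001 -0.004  0.03 ] turn units [-0.002 -0.021  0.008]
F tool [ 0.04  0.18 -0.12] pos tool rel [ 0.06  0.17 -1.21]
```

Emit:
{"fn": "apply_moves", "kwargs": {
  "targets": [
    [[0, 0, 0], [0, 0, 0], 47],
    [[0, 0, 0], [0, 0, 0], 47],
    [[0, 0, 0], [0, 0, 0], 47],
    [[0, 0, 0], [0, 0, 0], 47]
  ],
  "squeeze": 10
}}

```text
time_s: 7.4
tcp_pos: [0.4879, 0.1828, 0.0592]
eef_rot: [-180.0, -0.2, 14.0]
contact_force: [-1.1, -0.4, 0.7]
gripper_width: 0.0529
```

```bash
python3 st.py
```

```text
t 7.4 pos [0.4879 0.1828 0.0592] rot [-1.7998e+02 -1.7000e-01  1.3970e+01] F [-1.07 -0.44  0.71] w 52.86
shift units [-0.001 -0.004  0.03 ] turn units [-0.002 -0.021  0.008]
F tool [-1.14  0.17 -0.71] pos tool rel [ 0.05  0.17 -1.2 ]
```

Emit:
{"fn": "apply_moves", "kwargs": {
  "targets": [
    [[0, 0, 0], [0, 0, 0], 54.8],
    [[0, 0, 0], [0, 0, 0], 54.8],
    [[0, 0, 0], [0, 0, 0], 54.8],
    [[0, 0, 0], [0, 0, 0], 54.8]
  ],
  "squeeze": 9
}}

```text
time_s: 7.8
tcp_pos: [0.4878, 0.1831, 0.0592]
eef_rot: [-180.0, -0.2, 14.0]
contact_force: [-0.1, 0.1, 0.2]
gripper_width: 0.055
```

```bash
python3 st.py
```

```text
t 7.8 pos [0.4878 0.1831 0.0592] rot [-1.7996e+02 -1.7000e-01  1.3970e+01] F [-0.09  0.09  0.22] w 55.04
shift units [-0.002  0.003  0.03 ] turn units [-0.005 -0.021  0.009]
F tool [-0.07 -0.11 -0.22] pos tool rel [ 0.07 -0.13 -1.2 ]
```

Emit:
{"fn": "apply_moves", "kwargs": {
  "targets": [
    [[0, 0, -0.08], [0, 0, 0], 54.8],
    [[0, 0, -0.08], [0, 0, 0], 54.8],
    [[0, 0, 0], [0, 0, 0], 54.8]
  ]
}}

```text
time_s: 8.1
tcp_pos: [0.4874, 0.1829, 0.0657]
eef_rot: [-180.0, -0.1, 14.0]
contact_force: [-0.2, 0.2, -2.3]
gripper_width: 0.0548
```

```bash
python3 st.py
```

```text
t 8.1 pos [0.4874 0.1829 0.0657] rot [-1.7998e+02 -1.1000e-01  1.3950e+01] F [-0.24  0.25 -2.26] w 54.75
shift units [0.009 0.    0.193] turn units [-0.003 -0.014  0.007]
F tool [-0.17 -0.3   2.26] pos tool rel [-0.38 -0.01 -7.71]
```

Emit:
{"fn": "apply_moves", "kwargs": {
  "targets": [
    [[0, 0, -0.12], [0, 0, 0], 54.8],
    [[0, 0, -0.12], [0, 0, 0], 54.8],
    [[0, 0, 0], [0, 0, 0], 54.8]
  ]
}}

```text
time_s: 8.4
tcp_pos: [0.4874, 0.1829, 0.0762]
eef_rot: [-180.0, -0.1, 13.9]
contact_force: [0.3, 0.6, -1.9]
gripper_width: 0.055
```

```bash
python3 st.py; python3 look2.py w7; python3 -c "
from h import *
c=cam('scene');cv2.imwrite('pics/s7.png',cv2.resize(c['img'][70:250,230:450],None,fx=3.5,fy=3.3,interpolation=cv2.INTER_CUBIC))"
```

```text
t 8.4 pos [0.4874 0.1829 0.0762] rot [-1.7998e+02 -1.2000e-01  1.3950e+01] F [ 0.35  0.61 -1.86] w 55.01
shift units [ 0.01  -0.     0.456] turn units [-0.003 -0.015  0.006]
F tool [ 0.48 -0.5   1.86] pos tool rel [-3.800e-01  1.000e-02 -1.824e+01]
t 8.4 pos [0.4874 0.1829 0.0762] rot [-1.7998e+02 -1.2000e-01  1.3950e+01] F [ 0.35  0.61 -1.86] w 55.01
shift units [ 0.01  -0.     0.456] turn units [-0.003 -0.015  0.006]
rim 140 200 360 [ 62.3 -43.9  39.6] [62.2 44.  42.7] mid 0.05
rim 160 201 359 [ 51.4 -44.1  39.7] [51.4 43.6 40.3] mid -0.24
rim 180 202 357 [ 40.  -44.5  40.8] [40.  43.5 41.4] mid -0.51
rim 200 204 356 [ 28.5 -43.9  40.4] [28.5 43.5 40.8] mid -0.23
rim 220 205 355 [ 16.6 -44.   39.9] [16.3 43.8 41.3] mid -0.09
rim 240 206 354 [  4.3 -44.1  39.7] [ 4.  43.9 40.9] mid -0.11
```

View pics/w7.png

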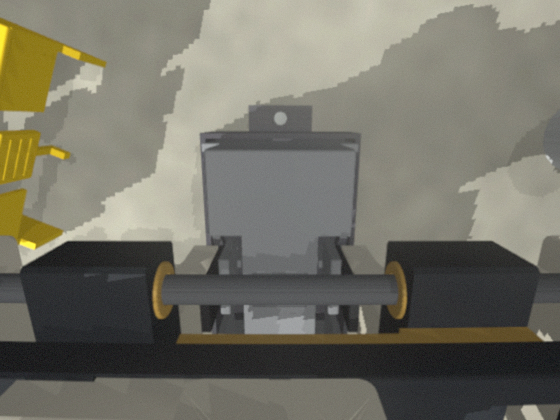

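View pics/s7.png

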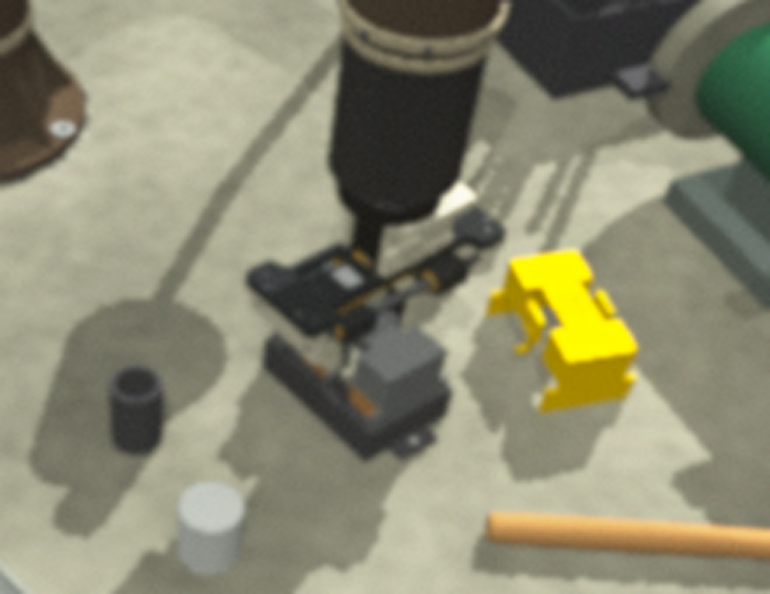

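Emit:
{"fn": "apply_moves", "kwargs": {
  "targets": [
    [[0, 0, -0.2], [0, 0, 0], 54.8],
    [[0, 0, -0.3], [0, 0, 0], 54.8],
    [[0, 0, -0.3], [0, 0, 0], 54.8],
    [[0, 0, -0.3], [0, 0, 0], 54.8],
    [[0, 0, 0], [0, 0, 0], 54.8]
  ]
}}

```text
time_s: 9.0
tcp_pos: [0.4872, 0.1826, 0.1238]
eef_rot: [180.0, -0.1, 14.0]
contact_force: [0.1, 0.2, -1.6]
gripper_width: 0.0549
```

Emit:
{"fn": "apply_moves", "kwargs": {
  "targets": [
    [[0, 0, -0.3], [0, 0, 0], 54.8],
    [[0, 0, -0.3], [0, 0, 0], 54.8],
    [[0, 0, -0.3], [0, 0, 0], 54.8],
    [[0, 0, 0], [0, 0, 0], 54.8]
  ]
}}

```text
time_s: 9.4
tcp_pos: [0.4868, 0.1825, 0.1623]
eef_rot: [-180.0, -0.1, 13.9]
contact_force: [0.7, 0.6, -1.9]
gripper_width: 0.0552
```

```bash
python3 st.py
python3 - <<'E'
from h import *
c=cam("wrist"); cv2.imwrite("pics/w8.png",c["img"])
c=cam("top"); cv2.imwrite("pics/t8.png",c["img"]); p=cloud(c)
# tray rim
for n,c in(("top",c),("scene",cam("scene"))):
    if n=="scene": cv2.imwrite("pics/s8.png",c["img"])
    p=cloud(c)
    m=(p[...,2]>.009)&(p[...,2]<.019)&(abs(p[...,0]-.54)<.13)&(abs(p[...,1]+.22)<.12)
    cs,_=cv2.findContours(m.astype(np.uint8),cv2.RETR_EXTERNAL,cv2.CHAIN_APPROX_NONE)
    k=np.vstack([a for a in cs if len(a)>8]).reshape(-1,2)
    q=onplane(c,k,.014)[:,:2]
    print(n,cv2.minAreaRect((q*1000).astype(np.float32)))
E
```

```text
t 9.4 pos [0.4868 0.1825 0.1623] rot [-1.7997e+02 -1.1000e-01  1.3940e+01] F [ 0.74  0.58 -1.92] w 55.18
shift units [ 0.022 -0.005  2.608] turn units [-0.004 -0.014  0.005]
F tool [ 0.86 -0.38  1.92] pos tool rel [  -0.88    0.22 -104.33]
top ((540.4398193359375, -223.42259216308594), (201.16651916503906, 141.1366729736328), 19.363744735717773)
scene ((545.0172119140625, -224.09774780273438), (204.2152862548828, 142.13136291503906), 19.206527709960938)
```

View pics/w8.png

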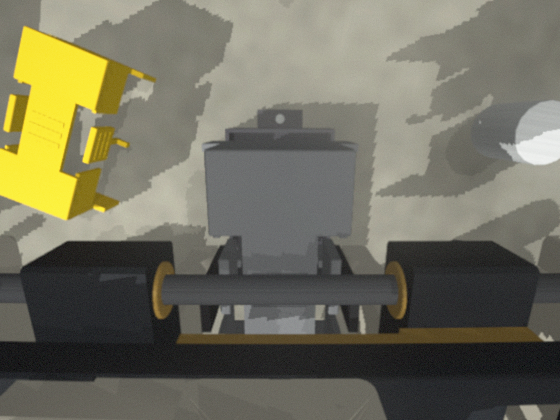

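View pics/s8.png

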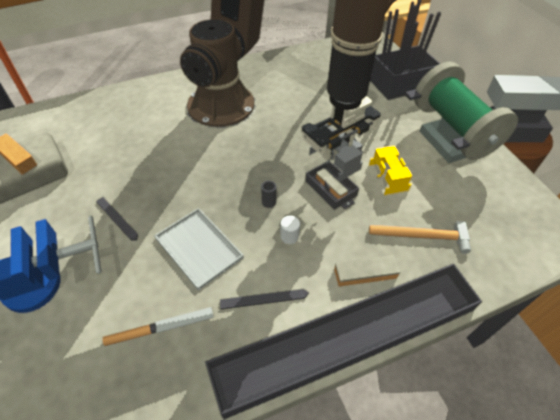

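Emit:
{"fn": "apply_moves", "kwargs": {
  "targets": [
    [[-0.03, 0.3, -0.1], [0, 0, 0], 54.8],
    [[-0.07, 0.6, 0], [0, 0, 0], 54.8],
    [[-0.07, 0.7, 0], [0, 0, 0], 54.8],
    [[-0.07, 0.7, 0], [0, 0, 0], 54.8],
    [[-0.07, 0.7, 0], [0, 0, 0], 54.8]
  ]
}}

```text
time_s: 10.05
tcp_pos: [0.5016, 0.0587, 0.1621]
eef_rot: [179.9, 0.3, 14.2]
contact_force: [0.3, -0.3, -1.9]
gripper_width: 0.0551
```

Emit:
{"fn": "apply_moves", "kwargs": {
  "targets": [
    [[-0.07, 0.7, 0], [0, 0, 0], 54.8],
    [[-0.07, 0.7, 0], [0, 0, 0], 54.8],
    [[-0.07, 0.7, 0], [0, 0, -0.1], 54.8],
    [[-0.07, 0.7, 0], [0, 0, -0.2], 54.8],
    [[-0.07, 0.6, 0], [0, 0, -0.2], 54.8]
  ]
}}

```text
time_s: 10.55
tcp_pos: [0.5205, -0.0856, 0.1606]
eef_rot: [179.9, 0.7, 18.3]
contact_force: [0.7, 0.9, -0.9]
gripper_width: 0.0548
```

```bash
python3 -c "
from h import *
rem([.5425,-.224,.16],19.3)"
```

```text
t 10.55 pos [ 0.5205 -0.0856  0.1606] rot [179.93   0.66  18.3 ] F [ 0.74  0.91 -0.95] w 54.76
shift units [-0.565  3.457  0.026] turn units [ 0.009  0.082 -0.125]
```

Emit:
{"fn": "apply_moves", "kwargs": {
  "targets": [
    [[-0.12, 0.7, 0], [0, 0.08, -0.1], 54.8],
    [[-0.12, 0.7, 0], [0, 0, 0], 54.8],
    [[-0.1, 0.6, 0], [0, 0, 0], 54.8],
    [[-0.08, 0.4, 0], [0, 0, 0], 54.8],
    [[0, 0, 0], [0, 0, 0], 54.8]
  ]
}}

```text
time_s: 11.05
tcp_pos: [0.5328, -0.1916, 0.158]
eef_rot: [-180.0, 0.4, 19.0]
contact_force: [-0.3, -0.2, -2.2]
gripper_width: 0.0547
```

```bash
python3 -c "
from h import *
rem([.5425,-.224,.16],19.3)"
```

```text
t 11.05 pos [ 0.5328 -0.1916  0.158 ] rot [-179.98    0.35   18.97] F [-0.27 -0.16 -2.24] w 54.72
shift units [-0.035  0.845 -0.051] turn units [-0.003  0.044 -0.041]
```

Emit:
{"fn": "apply_moves", "kwargs": {
  "targets": [
    [[-0.02, 0.5, 0], [0, 0.04, -0.04], 54.8],
    [[-0.02, 0.35, 0], [0, 0.04, 0], 54.8],
    [[0, 0, 0], [0, 0, 0], 54.8],
    [[0, 0, 0], [0, 0, 0], 54.8]
  ]
}}

```text
time_s: 11.45
tcp_pos: [0.5406, -0.226, 0.1562]
eef_rot: [-179.9, -0.1, 19.2]
contact_force: [-0.6, 0.3, -1.5]
gripper_width: 0.0547
```

Run:
```python
from h import *
rem([.5425,-.224,.16],19.3)
c=cam("wrist"); cv2.imwrite("pics/w9.png",c["img"])
c=cam("scene"); cv2.imwrite('pics/s9.png',cv2.resize(c['img'][130:310,110:330],None,fx=3.5,fy=3.3,interpolation=cv2.INTER_CUBIC))
```

```text
t 11.45 pos [ 0.5406 -0.226   0.1562] rot [-1.7985e+02 -1.3000e-01  1.9160e+01] F [-0.6  0.3 -1.5] w 54.72
shift units [ 0.062 -0.033 -0.095] turn units [-0.018 -0.016 -0.017]
```

View pics/w9.png

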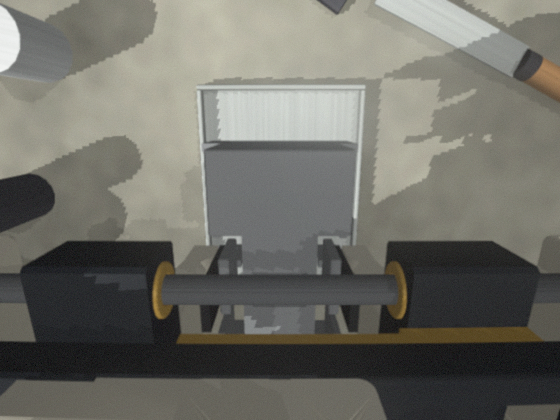

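View pics/s9.png

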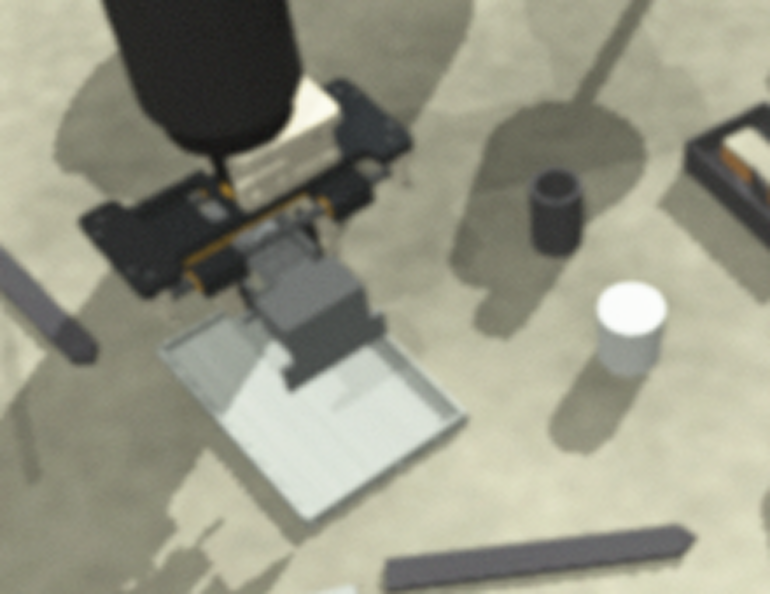

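Emit:
{"fn": "apply_moves", "kwargs": {
  "targets": [
    [[0.05, -0.03, 0.3], [-0.02, -0.02, -0.02], 54.8],
    [[0, 0, 0.5], [0, 0, 0], 54.8],
    [[0, 0, 0.5], [0, 0, 0], 54.8],
    [[0, 0, 0.4], [0, 0, 0], 54.8],
    [[0, 0, 0.1], [0, 0, 0], 54.8]
  ]
}}

```text
time_s: 12.05
tcp_pos: [0.5428, -0.2205, 0.0808]
eef_rot: [179.9, -0.1, 19.6]
contact_force: [-0.4, 0.3, -1.7]
gripper_width: 0.055
```

```bash
python3 -c "
from h import *
rem([.5425,-.224,.057],19.3)"
```

```text
t 12.05 pos [ 0.5428 -0.2205  0.0808] rot [ 1.7991e+02 -9.0000e-02  1.9590e+01] F [-0.35  0.28 -1.67] w 54.99
shift units [-0.038  0.079  0.596] turn units [ 0.011 -0.011  0.036]
```

Emit:
{"fn": "apply_moves", "kwargs": {
  "targets": [
    [[-0.03, 0.07, 0.15], [0, 0, 0.03], 54.8],
    [[0, 0, 0.15], [0, 0, 0], 54.8],
    [[0, 0, 0.08], [0, 0, 0], 54.8],
    [[0, 0, 0.06], [0, 0, 0], 54.8],
    [[0, 0, 0], [0, 0, 0], 54.8]
  ]
}}

```text
time_s: 12.55
tcp_pos: [0.5433, -0.223, 0.0622]
eef_rot: [179.9, -0.1, 19.4]
contact_force: [0.1, -0.8, -1.2]
gripper_width: 0.0551
```

```bash
python3 -c "
from h import *
rem([.5425,-.224,.057],19.3)"
```

```text
t 12.55 pos [ 0.5433 -0.223   0.0622] rot [ 1.7988e+02 -1.1000e-01  1.9420e+01] F [ 0.1  -0.83 -1.25] w 55.09
shift units [-0.028  0.017  0.131] turn units [ 0.015 -0.013  0.016]
```

Emit:
{"fn": "apply_moves", "kwargs": {
  "targets": [
    [[0, 0, 0.05], [0, 0, 0], 54.8],
    [[0, 0, 0.04], [0, 0, 0], 54.8],
    [[0, 0, 0], [0, 0, 0], 54.8]
  ]
}}

```text
time_s: 12.85
tcp_pos: [0.544, -0.2232, 0.0593]
eef_rot: [179.8, -0.2, 19.4]
contact_force: [-0.1, 0.3, -1.8]
gripper_width: 0.0551
```

Emit:
{"fn": "apply_moves", "kwargs": {
  "targets": [
    [[0, 0, 0.03], [0, 0, 0], 54.8],
    [[0, 0, 0.02], [0, 0, 0], 54.8],
    [[0, 0, 0], [0, 0, 0], 54.8]
  ]
}}

```text
time_s: 13.15
tcp_pos: [0.5442, -0.2232, 0.0575]
eef_rot: [179.8, -0.2, 19.4]
contact_force: [-0.2, -0.0, -1.2]
gripper_width: 0.0552
```

Emit:
{"fn": "apply_moves", "kwargs": {
  "targets": [
    [[0, 0, 0.03], [0, 0, 0], 54.8],
    [[0, 0, 0.02], [0, 0, 0], 54.8],
    [[0, 0, 0], [0, 0, 0], 54.8]
  ]
}}

```text
time_s: 13.45
tcp_pos: [0.5447, -0.2239, 0.0573]
eef_rot: [179.7, -0.3, 19.5]
contact_force: [0.5, 1.0, -1.8]
gripper_width: 0.055
```

Emit:
{"fn": "apply_moves", "kwargs": {
  "targets": [
    [[0, 0, 0.05], [0, 0, 0], 54.8],
    [[0, 0, 0], [0, 0, 0], 54.8]
  ]
}}

```text
time_s: 13.65
tcp_pos: [0.5455, -0.2243, 0.0564]
eef_rot: [179.6, -0.4, 19.5]
contact_force: [-0.2, -0.1, -2.2]
gripper_width: 0.0547
```

Run:
```python
from h import *
rem([.5425,-.224,.057],19.3)
c=cam("wrist"); cv2.imwrite("pics/w10.png",c["img"]); p=cloud(c)
for v,u in((170,280),(200,230),(200,330),(220,280)): print(p[v,u].round(4))
```

```text
t 13.65 pos [ 0.5455 -0.2243  0.0564] rot [179.65  -0.36  19.49] F [-0.24 -0.12 -2.17] w 54.68
shift units [-0.068 -0.032 -0.015] turn units [ 0.044 -0.045  0.024]
[ 0.5959 -0.206   0.0703]
[ 0.5777 -0.1911  0.0699]
[ 0.5912 -0.2291  0.0705]
[ 0.5765 -0.2129  0.0701]
```

View pics/w10.png

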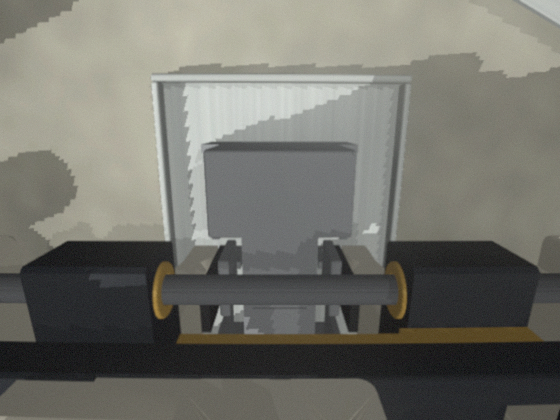

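Emit:
{"fn": "apply_moves", "kwargs": {
  "targets": [
    [[-0.02, 0, 0.04], [0.02, -0.04, 0], 54.8],
    [[0, 0, 0.02], [0, 0, 0], 54.8],
    [[0, 0, 0], [0, 0, 0], 54.8]
  ]
}}

```text
time_s: 14.0
tcp_pos: [0.5458, -0.225, 0.0558]
eef_rot: [179.7, -0.1, 19.5]
contact_force: [-0.4, 0.3, -1.0]
gripper_width: 0.0552
```

Emit:
{"fn": "apply_moves", "kwargs": {
  "targets": [
    [[0, 0, 0.05], [0, 0, 0], 54.8],
    [[0, 0, 0.03], [0, 0, 0], 54.8],
    [[0, 0, 0], [0, 0, 0], 54.8]
  ]
}}

```text
time_s: 14.3
tcp_pos: [0.5466, -0.2255, 0.0543]
eef_rot: [179.6, -0.2, 19.6]
contact_force: [-0.8, 1.0, -0.1]
gripper_width: 0.0549
```

Run:
```python
from h import *
rem([.5425,-.224,.057],19.3)
c=cam("wrist"); p=cloud(c)
for v,u in((170,280),(200,230),(200,330),(220,280)): print(p[v,u].round(4))
```

```text
t 14.3 pos [ 0.5466 -0.2255  0.0543] rot [ 1.7964e+02 -1.6000e-01  1.9600e+01] F [-0.82  1.03 -0.05] w 54.91
shift units [-0.083 -0.069 -0.069] turn units [ 0.045 -0.02   0.037]
[ 0.5974 -0.207   0.0709]
[ 0.5792 -0.1923  0.0691]
[ 0.5927 -0.2297  0.0703]
[ 0.5783 -0.2138  0.0704]
```

Emit:
{"fn": "apply_moves", "kwargs": {
  "targets": [
    [[0, 0, 0], [0, 0, 0], 58],
    [[0, 0, 0], [0, 0, 0], 61],
    [[0, 0, 0], [0, 0, 0], 64],
    [[0, 0, 0], [0, 0, 0], 67],
    [[0, 0, 0], [0, 0, 0], 70]
  ]
}}

```text
time_s: 14.85
tcp_pos: [0.5466, -0.2255, 0.0539]
eef_rot: [179.6, -0.1, 19.6]
contact_force: [0.2, -0.6, 0.1]
gripper_width: 0.0686
```

Emit:
{"fn": "apply_moves", "kwargs": {
  "targets": [
    [[0, 0, 0], [0, 0, 0], 75],
    [[0, 0, 0], [0, 0, 0], 80],
    [[0, 0, 0], [0, 0, 0], 87],
    [[0, 0, 0], [0, 0, 0], 87],
    [[0, 0, 0], [0, 0, 0], 87]
  ]
}}

```text
time_s: 15.35
tcp_pos: [0.5467, -0.2254, 0.053]
eef_rot: [179.7, -0.1, 19.6]
contact_force: [0.5, 0.4, -0.5]
gripper_width: 0.0865
```

Run:
```python
from h import *
rem([.5425,-.224,.157],19.3)
c=cam("wrist"); cv2.imwrite("pics/w11.png",c["img"]); p=cloud(c)
for v,u in((170,280),(200,230),(200,330),(220,280)): print(p[v,u].round(4))
```

```text
t 15.35 pos [ 0.5467 -0.2254  0.053 ] rot [ 1.7966e+02 -1.2000e-01  1.9610e+01] F [ 0.53  0.43 -0.52] w 86.54
shift units [-0.082 -0.052 -2.601] turn units [ 0.042 -0.015  0.038]
[ 0.5976 -0.2068  0.0705]
[ 0.58   -0.1923  0.0705]
[ 0.5931 -0.2292  0.0706]
[ 0.579  -0.2135  0.0709]
```

View pics/w11.png

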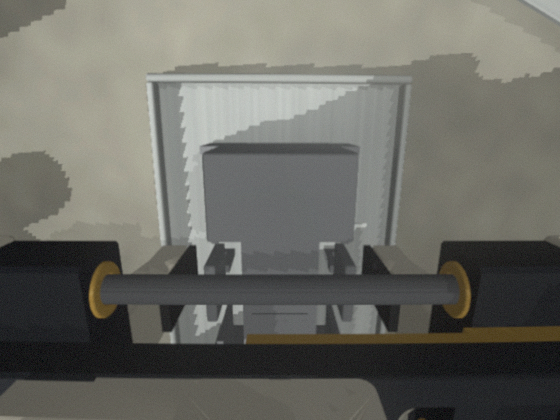

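Emit:
{"fn": "apply_moves", "kwargs": {
  "targets": [
    [[0, 0, -0.2], [0, 0, 0], 87],
    [[0, 0, -0.3], [0, 0, 0], 87],
    [[0, 0, -0.5], [0, 0, 0], 87],
    [[0, 0, -0.8], [0, 0, 0], 87],
    [[0, 0, -0.8], [0, 0, 0], 87]
  ]
}}

```text
time_s: 15.9
tcp_pos: [0.5436, -0.2246, 0.159]
eef_rot: [179.9, 0.3, 19.6]
contact_force: [0.8, -0.5, 0.0]
gripper_width: 0.087
```

Emit:
{"fn": "apply_moves", "kwargs": {
  "targets": [
    [[0, 0, -1], [0, 0, 0], 87],
    [[0, 0, -1], [0, 0, 0], 87],
    [[0, 0, 0], [0, 0, 0], 87],
    [[0, 0, 0], [0, 0, 0], 87]
  ]
}}

```text
time_s: 16.3
tcp_pos: [0.5454, -0.2249, 0.253]
eef_rot: [179.5, -0.4, 19.6]
contact_force: [0.2, 0.1, -0.1]
gripper_width: 0.0867
```

Run:
```python
from h import *
s=r.get_state(); print(s["time_s"],s["tcp_pos"],s["qd"].round(2),s["contact_force"].round(2))
c=cam("wrist"); cv2.imwrite("pics/w12.png",c["img"]); p=cloud(c)
m=(p[...,2]>.062)&(p[...,2]<.08)&(np.hypot(p[...,0]-.543,p[...,1]+.224)<.1)
cs,_=cv2.findContours(m.astype(np.uint8),cv2.RETR_EXTERNAL,cv2.CHAIN_APPROX_NONE);k=max(cs,key=cv2.contourArea).reshape(-1,2)
print("cover",cv2.minAreaRect((onplane(c,k,.07)[:,:2]*1000).astype(np.float32)))
P=p[m]; A=np.c_[P[:,:2],np.ones(len(P))]; print("plane slopes,z",np.linalg.lstsq(A,P[:,2],rcond=None)[0], np.median(P[:,2]))
m=(p[...,2]>.009)&(p[...,2]<.019)&(abs(p[...,0]-.54)<.13)&(abs(p[...,1]+.22)<.12)
cs,_=cv2.findContours(m.astype(np.uint8),cv2.RETR_EXTERNAL,cv2.CHAIN_APPROX_NONE);k=np.vstack([a for a in cs if len(a)>20]).reshape(-1,2)
print("tray",cv2.minAreaRect((onplane(c,k,.014)[:,:2]*1000).astype(np.float32)))
c=cam("scene"); cv2.imwrite("pics/s12.png",c["img"])
```

```text
16.3 [ 0.54536537 -0.22490334  0.25303039] [ 0.03 -2.57  3.02  1.12 -1.71  0.03] [ 0.19  0.11 -0.14]
cover ((546.3159790039062, -224.97531127929688), (122.82594299316406, 59.794960021972656), 19.448974609375)
plane slopes,z [ 4.79330157e-05 -1.41408433e-03  6.93361020e-02] 0.06984548095115095
tray ((543.49072265625, -225.3592529296875), (198.54049682617188, 139.99459838867188), 19.29865074157715)
```

View pics/w12.png

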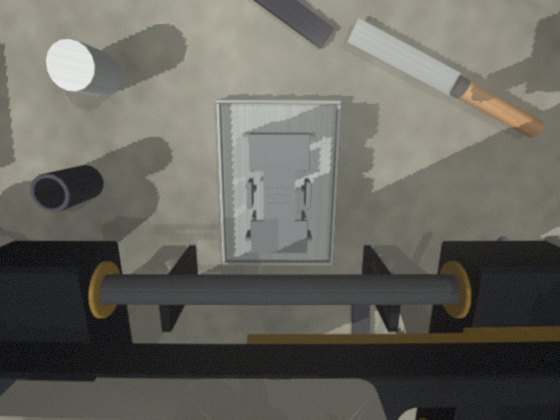

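View pics/s12.png

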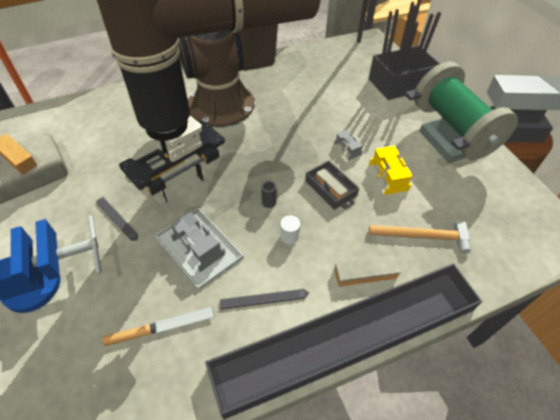

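The cover stands flat in the tray (wrist picture, about 279,193), within 3 mm of its centre. Everything else is where it was.

```bash
python3 -c "
from plant import r
print(r.close_job())"
```

```text
the job is handed in; nothing more can be done
None
```

The grey cover is off the whetstone case and stands right way up in the steel tray, released. The job was handed in at about 16.4 s of the 70 s allowed; no verdict was reported.

- **Squeeze:** I pressed the tabs in 1 N steps. They followed the spring until the stop showed at an opening of about 53.2 mm, roughly 6.4 mm in per side, with the sideways force near zero. The highest squeeze I set was 10 N. I backed off to 55 mm and lifted the cover straight up; the tool carried about 2 N.
- **Last checks:**
  - The cover's top is at 69.8 mm, against 70 mm expected on the tray floor.
  - Its tilt is about 0.0014 rad.
  - It lies within 3 mm and 0.2° of the tray's centre and axis.
  - The gripper is open and about 0.2 m above the tray, touching nothing.
  - The bystanders look unmoved in the scene picture; I checked this by eye only.
- **Disagreements:** The fixed cameras differed by about 12 mm in x on the cover and 5 mm on the tray. I used the wrist camera for the cover and the mean of the two for the tray. The force showed no clear contact when the cover reached the tray floor, only the weight coming off. I therefore pressed about 2 mm further down before letting go.

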